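# Shut a mould case and lock its lid with two quarter-turn fasteners

## Robot

A 6-joint arm with a two-finger parallel gripper is mounted at the origin on the work surface. World frame = base frame: x ahead of the robot, y to its left, z up, the work surface at z = 0. Lengths are in m, angles in rad, forces in N, time in s.
With the tool pointing down it reaches from about 0.325 to 0.875 m from the base axis. Payload 4.4 kg.
Tool frame: the origin (TCP) lies at the very end of the fingers, on their centre line; the grasp point (between the pads) lies 19 mm behind it; z points along the fingers, y is the line along which they close (so a half turn about z gives the same grasp; the last joint's range is limited). The gripper opens to 85 mm and grips with 20 to 120 N. Pads are 22 mm wide; open, the fingers measure 114 mm over their backs; the gripper's body (76 mm by 85 mm) begins 54 mm behind the grasp point. The pads swing forward as they close: fully open they stand 13 mm farther back than shut.
Start: joints at [-1.435, 0.207, 1.542, -0, 1.393, -0.15], TCP at [0.163, -0.552, 0.231] pointing down, gripper open.
Joint ranges: [-2.73, 2.73], [-0.86, 2.22], [0.23, 2.46], [-1.11, 4.25], [0.08, 2.63], [-2.82, 2.82]. Speed limits (rad/s): [2.79, 2.79, 3.14, 3.14, 3.14, 3.14].

## Interface

Orientations are given as [roll, pitch, yaw] about the fixed x, y, z axes, in that order (R = Rz(yaw) Ry(pitch) Rx(roll)).
In Python, from bench import get_obs, grab_frame, close_job gives the robot as it stands.
- The arm moves only by the shell command python3 -m handwheel 'ROWS' [FORCE]. ROWS is JSON, a list of rows, each a list of 7 numbers: the shift along the tool's x, y, z in m, then the turn, a rotation vector about the tool's x, y, z in rad, then the finger opening in m, from 0 to 0.0854. A call has 1 to 5 rows; each row shifts and turns the commanded pose from where the row before left it, along the tool's axes as they then stand; what a row does not reach is not made up. A row lasts 1/8 s, in which the tool goes at most 62.5 mm and 10.7 degrees, less where a joint would pass 70% of its speed; a pose out of reach is approached as far as the arm can. A call with a gripper value outside its range is refused whole. The fingers move at their own pace and stop on an object; FORCE is the grip in N (left out, the last holds). Time passes only in rows, so rows that do not move let the fingers close. It gives the time, the measured TCP pose, the force, the opening and the grip force at its end, in the units of the state.
- get_obs(): the state, without advancing time (a new reading comes with each control period).
- grab_frame(name): name is "scene" or "side" or "wrist"; returns a dict with "img" (480x640x3 uint8, blue, green, red), "fx", "fy", "cx", "cy" (pixels), "rvec" (rotation vector, rad) and "tvec" (3), from world to camera coordinates, as OpenCV has them; the wrist camera has in their place "tool_from_camera" (4x4, takes a point from camera to tool coordinates, whose origin is the TCP and whose axes are the flange's). Camera axes: x right, y down, z forward; pixel columns grow to the right and rows downward; lengths in m; the calibration is good to about 2 mm. A picture is of the moment at which its call begins: read the wrist's pose just before it. There is no depth.
- close_job(): hands the job in; it is judged then, once.
The state is a dict: "t": time; "qpos": joint angles; "dq": joint speeds; "effort": joint torques, N m; "position": TCP position; "ee_rot": TCP orientation; "ft_force": force on the tool from outside, world axes, zero at the start; "wrist_torque": the same for the moment, N m; "finger_gap": finger opening in m; "finger_force": force on a finger pad.
Only numpy, scipy, OpenCV 4.12 (cv2) and the standard library are available. Lean on these libraries where they do the work, as an engineer would, in place of code of your own. Each camera call takes 0.05 s, during which the arm holds its last target. There are 200 camera calls.

## Task

Close up the casting mould using only fingertips: push the ajar blue lid down until it is fully shut, then set a fingertip in the slot of each orange fastener and turn both of them clockwise to their stop (a quarter turn from unlocked), so the lid is locked. Turn neither fastener while the lid is still open, do not lift the lid or pick anything up, and leave the paint jars, brush and rotary tool where they are.

Things in the scene. Friction and masses are not known exactly. Their poses are not given: they have to be found in the camera images.
- case: the grey open mould case, 260 (its x) x 360 (its y) x 100 mm high, standing on a 12 mm board; origin under its centre. x axis from its front (robot side) to its hinge side, z up. It does not move. The blue lid lies on its rim when shut, hinged along the far top edge: 130 mm along case x, 100 mm above the origin.
- lid (a joint): opening angle of the blue lid about its far-edge hinge, rad: 0 fully shut (its underside on the rim, level), at start 0.2 to 0.4 (ajar), free up to 0.6. The hinge is stiff and stays where it is left; about 2 to 4 N down on the pad swings it shut against a hard stop.
- press_pad (a point): centre of the top of the black rubber pad (36 x 56 mm) at the middle of the lid's front edge, the place to push the lid; it rides with the lid, 227 mm from the hinge line and 15 mm above the lid's underside. With the lid shut it is 97 mm in front of the case origin (case x -97, y 0) and 115 mm above it.
- slot_left (a point): middle of the slot floor, on the axis of the left orange fastener. Slot right across the disc: 28 mm wide, 79 long, 16 deep, open above, its ends closed by a fixed aluminium collar (inner 82, outer 94 mm diameter) as high as the disc. With the lid shut: case x -60, y +110 mm, 114 mm above the case origin. Turns with the disc: x axis along the slot, z up out of the lid.
- turn_left (a joint): turn of the left fastener, rad, growing clockwise seen from above: 0 unlocked (slot along case x), 1.571 locked (slot along case y, white pointer at the green dot on the lid's front), hard stop at both; starts at 0 to 0.35; stays where it is left; friction about 0.12 N m, no spring.
- slot_right (a point): middle of the slot floor, on the axis of the right orange fastener. Slot right across the disc: 28 mm wide, 79 long, 16 deep, open above, its ends closed by a fixed aluminium collar (inner 82, outer 94 mm diameter) as high as the disc. With the lid shut: case x -60, y -110 mm, 114 mm above the case origin. Turns with the disc: x axis along the slot, z up out of the lid.
- turn_right (a joint): turn of the right fastener, rad, growing clockwise seen from above: 0 unlocked (slot along case x), 1.571 locked (slot along case y, white pointer at the green dot on the lid's front), hard stop at both; starts at 0 to 0.35; stays where it is left; friction about 0.12 N m, no spring.
- jar_blue: blue paint jar with blue cap, 50 mm diameter, 62 mm high, standing close to the case's left side; bystander; origin under its centre.
- jar_green: green paint jar with green cap, 50 mm diameter, 62 mm high, standing close to the case's left side; bystander; origin under its centre.
- jar_red: red paint jar with red cap, 50 mm diameter, 62 mm high, standing close to the case's left side; bystander; origin under its centre.
- brush: flat brush lying by the case's right side; bystander; origin under its middle, length along its x.
- rotary_tool: grey and black hand rotary tool, about 210 x 42 x 40 mm, lying by the case's right side; bystander; origin under its middle.

How it is judged:
By the outcome, as a careful person would: the job done as asked, in the order asked, and still so for the second after the job is handed in, with the robot touching nothing.
It also fails if it takes over 64 s, if anything falls off the work surface, if the arm or the gripper's body presses on something with over 40 N, if the wrist force passes 120 N, or if a joint passes its speed limit or range.

## Working session

There is one attempt and no reset: what is moved stays moved. The work goes in short steps, Python scripts to look and compute and a shell command to move; the robot and the scene stay as the last step left them, time stands still between calls to the robot, and variables do not carry over. Pictures are saved under pics/ and viewed, at most 10 in all, crops included, and the job is handed in when it is done.

```bash
mkdir -p pics; cat > h.py <<'E'
import numpy as np, cv2
from bench import get_obs, grab_frame
from scipy.spatial.transform import Rotation as R
def cam(f,o=None):
    K=np.array([[f['fx'],0,f['cx']],[0,f['fy'],f['cy']],[0,0,1]])
    if 'rvec' in f:
        Rm=cv2.Rodrigues(np.array(f['rvec'],float))[0]; t=np.array(f['tvec'],float).ravel()
        return K,Rm.T,-Rm.T@t
    T=np.array(f['tool_from_camera']); Rt=R.from_euler('xyz',o['ee_rot']).as_matrix()
    return K,Rt@T[:3,:3],Rt@T[:3,3]+np.array(o['position'])
def ray(c,p):
    K,Rc,C=c; d=Rc@np.linalg.inv(K)@np.array([p[0],p[1],1.]); return C,d/np.linalg.norm(d)
def onz(c,p,z):
    C,d=ray(c,p); return C+d*(z-C[2])/d[2]
def proj(c,X):
    K,Rc,C=c; q=K@(Rc.T@(np.array(X)-C)); return q[:2]/q[2]
E
python3 - <<'E'
from h import *
o=get_obs(); print(o)
fs=[]
for n in ('scene','side'):
    f=grab_frame(n); cv2.imwrite(f'pics/{n}0.png',f['img']); np.save(f'pics/{n}0.npy',f,allow_pickle=True)
    c=cam(f); print(n,c[2],c[1][:,2])
E
```

```text
{'t': 0.0, 'qpos': array([-1.43448832e+00,  2.07449757e-01,  1.54298970e+00,  2.29590766e-05,
        1.39349965e+00, -1.50472050e-01]), 'dq': array([-0.00043372,  0.00060324,  0.00074171,  0.00017473,  0.00031679,
       -0.00023522]), 'effort': array([ 5.55727001e-04, -3.83035183e+01, -2.91594458e+01, -1.27528720e-04,
        1.06116894e-02,  1.15503272e-05]), 'position': array([ 0.16255278, -0.55073887,  0.23009192]), 'ee_rot': array([-3.13927610e+00, -3.74079490e-04,  2.86775552e-01]), 'ft_force': array([0.46690216, 0.97403778, 0.232808  ]), 'wrist_torque': array([ 0.00287014,  0.05277557, -0.00758567]), 'finger_force': 0.0, 'finger_gap': 0.08526247370689814}
scene [1.25290896 0.05735831 0.73183896] [-0.708939   -0.03930218 -0.70417387]
side [ 0.92450849 -0.14687896  0.8909068 ] [-0.35573049  0.18701713 -0.91568576]
```

View pics/scene0.png

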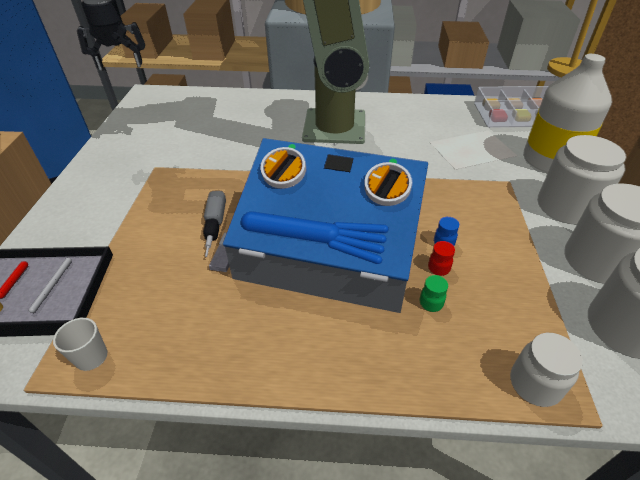

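View pics/side0.png

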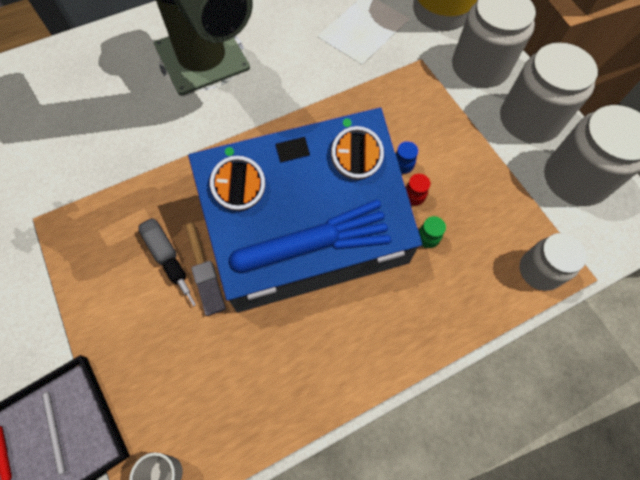

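The blue lid is ajar. In the scene view the pad is at about (339,163), with the fasteners at (283,167) on the right and (388,184) on the left. In the side view the pad is at (292,150), with the fasteners at (237,182) and (357,152).

```bash
cat > m.py <<'E'
from h import *
def tri(c1,p1,c2,p2):
    C1,d1=ray(c1,p1);C2,d2=ray(c2,p2)
    s=np.linalg.lstsq(np.c_[d1,-d2],C2-C1,rcond=None)[0]
    a,b=C1+s[0]*d1,C2+s[1]*d2; return (a+b)/2,np.linalg.norm(a-b)
def discs(img,near,r=32):
    hsv=cv2.cvtColor(img,cv2.COLOR_BGR2HSV); m=cv2.inRange(hsv,(8,150,100),(25,255,255))
    out=[]
    for (x,y) in near:
        k=np.zeros_like(m);cv2.circle(k,(x,y),r,255,-1)
        h=cv2.convexHull(cv2.findNonZero(m&k)); e=cv2.fitEllipse(h); M=cv2.moments(h)
        out.append((M['m10']/M['m00'],M['m01']/M['m00']))
    return out
def pad(img,x,y,r=26):
    m=cv2.inRange(img.max(axis=2),0,60)
    k=np.zeros_like(m);cv2.circle(k,(x,y),r,255,-1)
    M=cv2.moments(m&k,True); return (M['m10']/M['m00'],M['m01']/M['m00'])
E
python3 - <<'E'
from m import *
f1=np.load('pics/scene0.npy',allow_pickle=True).item();f2=np.load('pics/side0.npy',allow_pickle=True).item()
c1,c2=cam(f1),cam(f2)
a=discs(f1['img'],[(283,167),(388,184)],25)+[pad(f1['img'],339,163)]
b=discs(f2['img'],[(237,182),(357,152)],27)+[pad(f2['img'],292,150)]
print(np.round(a,1),np.round(b,1))
P=[]
for n,p,q in zip('RLP',a,b):
    X,e=tri(c1,p,c2,q);P.append(X);print(n,X.round(4),e.round(4))
from scipy.optimize import brentq
Rr,L,Pd=P
yv=(L-Rr)[:2];print('dist',np.linalg.norm(yv)); yv/=np.linalg.norm(yv);x=np.array([yv[1],-yv[0]])
print('yaw',np.arctan2(x[1],x[0]))
zc=(Rr[2]+L[2])/2
for z,l,h in ((zc,.190,.030),(Pd[2],.227,.015)):
    print('ang',brentq(lambda t:.112+l*np.sin(t)+h*np.cos(t)-z,-.2,.8))
t=brentq(lambda t:.112+.19*np.sin(t)+.03*np.cos(t)-zc,-.2,.8)
# horizontal distance from hinge: l cos t - h sin t
H=(Rr+L)[:2]/2+x*(.19*np.cos(t)-.03*np.sin(t)); O=H-.13*x
print('origin',O,'fromPad',Pd[:2]+x*(.227*np.cos(t)-.015*np.sin(t)-.13))
print('pad shut',O-.097*x,'slotL',O-.06*x+.11*yv,'slotR',O-.06*x-.11*yv)
E
```

```text
[[282.4 165.5]
 [387.9 181.8]
 [338.4 163.2]] [[237.1 182.1]
 [357.4 151.5]
 [292.1 149.2]]
R [ 0.5026 -0.0843  0.1972] 0.0013
L [0.5428 0.1334 0.1964] 0.0009
P [0.4836 0.0315 0.195 ] 0.0015
dist 0.22142910921754883
yaw -0.1824529875427314
ang 0.2999514205257539
ang 0.30727155503171355
origin [0.56466567 0.01680775] fromPad [0.56466506 0.01653419]
pad shut [0.46927571 0.03440766] slotL [0.52562023 0.13586847] slotR [ 0.48570291 -0.08047988]
```

```bash
python3 -m handwheel '[[0.031,-0.031,-0.006,0,0,0,0],[0.031,-0.031,-0.006,0,0,0,0],[0.031,-0.031,-0.006,0,0,0,0],[0.031,-0.031,-0.006,0,0,0,0],[0.031,-0.031,-0.006,0,0,0,0]]' 30
python3 -m handwheel '[[0.031,-0.031,0,0,0,0,0],[0.031,-0.031,0,0,0,0,0],[0.031,-0.031,0,0,0,0,0],[0.031,-0.031,0,0,0,0,0],[0.031,-0.031,0,0,0,0,0]]'
python3 -m handwheel '[[0.031,-0.031,0,0,0,0,0],[0.031,-0.031,0,0,0,0,0],[0.031,-0.031,0,0,0,0,0],[0.031,-0.031,0,0,0,0,0],[0.031,-0.031,0,0,0,0,0]]'
python3 -m handwheel '[[0,0,0,0,0,-0.18,0],[0,0,0,0,0,-0.18,0],[0,0,0,0,0,-0.18,0],[0,0,0,0,0,-0.18,0],[0,0,0,0,0,-0.18,0]]'
```

```text
t: 0.72
position: [0.2678, -0.3574, 0.261]
ee_rot: [-3.141, -0.0, 0.286]
ft_force: [0.1, 0.5, -0.1]
finger_gap: -0.0003
finger_force: 0.0
t: 1.35
position: [0.3725, -0.165, 0.261]
ee_rot: [-3.141, 0.0, 0.287]
ft_force: [0.7, -1.1, 0.6]
finger_gap: -0.0003
finger_force: 0.0
t: 1.98
position: [0.4773, 0.0275, 0.2609]
ee_rot: [-3.141, 0.001, 0.287]
ft_force: [0.4, 0.1, 0.3]
finger_gap: -0.0001
finger_force: 0.0
t: 2.6
position: [0.4767, 0.0261, 0.2607]
ee_rot: [-3.14, 0.0, 1.193]
ft_force: [0.8, 0.9, 0.3]
finger_gap: -0.0001
finger_force: 0.0
```

```bash
python3 -m handwheel '[[0.007,0,0,0,0,0,0],[0,0,0.03,0,0,0,0],[0,0,0.025,0,0,0,0],[0,0,0,0,0,0,0]]'
python3 -m handwheel '[[0,-0.0015,0.008,0,0,0,0],[0,-0.0015,0.008,0,0,0,0],[0,-0.0015,0.008,0,0,0,0],[0,-0.0015,0.008,0,0,0,0],[0,-0.0015,0.008,0,0,0,0]]'
```

```text
t: 3.1
position: [0.4781, 0.0331, 0.2042]
ee_rot: [-3.137, 0.001, 1.185]
ft_force: [-0.0, -0.2, 0.2]
finger_gap: -0.0001
finger_force: 0.0
t: 3.72
position: [0.4725, 0.0353, 0.1657]
ee_rot: [-3.141, 0.0, 1.187]
ft_force: [-1.1, -1.1, 3.6]
finger_gap: -0.0001
finger_force: 1.5
```

```bash
python3 -m handwheel '[[0,-0.001,0.008,0,0,0,0],[0,-0.001,0.008,0,0,0,0],[0,-0.001,0.008,0,0,0,0],[0,-0.001,0.008,0,0,0,0],[0,0,0.002,0,0,0,0]]'
python3 -m handwheel '[[0,0,0.002,0,0,0,0],[0,0,0.001,0,0,0,0]]'
python3 -m handwheel '[[0,0,0.001,0,0,0,0],[0,0,0.001,0,0,0,0]]'
```

```text
t: 4.35
position: [0.4687, 0.0368, 0.1315]
ee_rot: [-3.141, 0.0, 1.187]
ft_force: [-2.2, -1.2, 2.7]
finger_gap: -0.0002
finger_force: 1.3
t: 4.6
position: [0.469, 0.0369, 0.1293]
ee_rot: [-3.141, -0.0, 1.187]
ft_force: [-2.5, -0.4, 2.5]
finger_gap: -0.0
finger_force: 1.3
t: 4.85
position: [0.4691, 0.037, 0.1273]
ee_rot: [-3.142, -0.0, 1.187]
ft_force: [-1.5, 0.6, 1.9]
finger_gap: 0.0002
finger_force: 1.3
```

```bash
python3 -m handwheel '[[0,0,0.001,0,0,0,0],[0,0,0.001,0,0,0,0]]'
python3 -m handwheel '[[0,0,0.001,0,0,0,0],[0,0,0,0,0,0,0]]'
```

```text
t: 5.1
position: [0.4692, 0.037, 0.1269]
ee_rot: [-3.141, -0.0, 1.187]
ft_force: [-7.5, 0.9, 18.2]
finger_gap: 0.0002
finger_force: 8.7
t: 5.35
position: [0.4692, 0.037, 0.1269]
ee_rot: [-3.141, 0.0, 1.187]
ft_force: [-9.1, 0.3, 18.0]
finger_gap: -0.0001
finger_force: 9.6
```

The lid hit its hard stop at z = 0.127, which matches the shut height. I'll lift off and look at the fasteners.

```bash
python3 -m handwheel '[[0,0,-0.02,0,0,0,0],[0,0,-0.05,0,0,0,0],[0,0,-0.06,0,0,0,0],[-0.05,0,-0.03,0,0,0,0.04],[0,0,0,0,0,0,0.04]]'
python3 - <<'E'
from h import *
o=get_obs(); f=grab_frame('wrist'); f2=grab_frame('side')
cv2.imwrite('pics/w1.png',np.hstack([cv2.resize(f['img'],(400,300)),cv2.resize(f2['img'],(400,300))]))
np.save('pics/w1.npy',(f,f2,o),allow_pickle=True)
c=cam(f,o);c2=cam(f2);print(o['position'],o['ee_rot'],o['qpos'][5])
for X in ([.5256,.1359,.142],[.4857,-.0805,.142],[.4693,.0344,.127]): print(proj(c,X),proj(c2,X))
E
```

```text
t: 5.98
position: [0.4523, -0.0117, 0.2877]
ee_rot: [3.133, -0.001, 1.183]
ft_force: [0.1, -0.2, 0.1]
finger_gap: 0.0356
finger_force: 0.0
[ 0.45225753 -0.01173073  0.28774241] [ 3.13290896e+00 -1.03267893e-03  1.18327339e+00] 0.1702461268653558
[336.65397653 -18.06579516] [351.97748162 160.16910956]
[389.2054713  289.35417133] [240.24873078 188.98307039]
[316.24308111 161.54318795] [292.11110944 162.74083459]
```

View pics/w1.png

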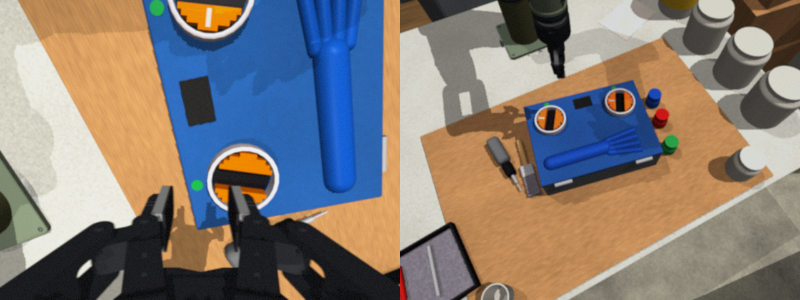

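The lid looks shut in both views, and the slots are seen as dark bands. Full-resolution centres are near wrist (389,289) for the right fastener, and side (240,189) and (352,160). Next I'll measure slot angle and centre.

```bash
cat >> m.py <<'E'
def slot(img,c,ctr,zf=.128+.0,z=.142,rpx=23):
    """disc centre (plane z) and slot direction, from black pixels inside the disc"""
    p=discs(img,[ctr],rpx)[0]; X=onz(c,p,z)
    # window: black pixels within 33 mm of the axis
    poly=np.array([proj(c,X+[.033*np.cos(a),.033*np.sin(a),-.006]) for a in np.linspace(0,6.28,40)])
    k=np.zeros(img.shape[:2],np.uint8);cv2.fillPoly(k,[poly.astype(np.int32)],255)
    m=cv2.inRange(img.max(axis=2),0,75)&k
    q=cv2.findNonZero(m)[:,0,:]
    Q=np.array([onz(c,u,.136)[:2] for u in q]); w,v=np.linalg.eigh(np.cov(Q.T)); d=v[:,1]; d=d if d[0]>0 else -d
    return X,np.arctan2(d[1],d[0]),Q.mean(0),np.sqrt(w),len(q)
E
python3 - <<'E'
from m import *
f,f2,o=np.load('pics/w1.npy',allow_pickle=True)
for n,im,c,ct,r in (('sideR',f2['img'],cam(f2),(240,189),26),('sideL',f2['img'],cam(f2),(352,160),26),('wristR',f['img'],cam(f,o),(387,289),58)):
    X,a,Q,w,N=slot(im,c,ct,rpx=r); print(n,X.round(4),'ang',a.round(3),'turn',(-.1825-a).round(3),Q.round(4),w.round(4),N)
s=grab_frame('scene');c=cam(s)
for ct in ([.5256,.1359,.142],[.4857,-.0805,.142]):
    p=tuple(int(v) for v in proj(c,ct));X,a,Q,w,N=slot(s['img'],c,p,rpx=25);print('scene',p,X.round(4),(-.1825-a).round(3),Q.round(4),w.round(4),N)
E
```

```text
sideR [ 0.4877 -0.082   0.142 ] ang -0.527 turn 0.344 [ 0.4868 -0.0825] [0.0064 0.0196] 374
sideL [0.5279 0.134  0.142 ] ang -0.483 turn 0.3 [0.5278 0.1345] [0.0069 0.0193] 363
wristR [ 0.4862 -0.0773  0.142 ] ang -0.523 turn 0.34 [ 0.4827 -0.0813] [0.0088 0.0182] 1967
scene (386, 197) [0.5297 0.1362 0.142 ] 0.287 [0.5309 0.1355] [0.0056 0.0177] 169
scene (286, 181) [ 0.489  -0.0793  0.142 ] 0.344 [ 0.4903 -0.0802] [0.0037 0.0182] 102
```

```bash
python3 -m handwheel '[[-0.025,0.029,0,0,0,0,0.04],[-0.025,0.029,0,0,0,0,0.04],[0,0,0.05,0,0,0.137,0.04],[0,0,0.05,0,0,0,0.04],[0,0,0,0,0,0,0.04]]'
python3 - <<'E'
from h import *
o=get_obs(); f=grab_frame('wrist');cv2.imwrite('pics/w2.png',f['img']); print(o['position'],o['ee_rot'],o['qpos'][5],o['finger_gap'])
y=o['ee_rot'][2];d=np.array([.487,-.0805])-o['position'][:2]
print('tool dx,dy',d@[np.cos(y),np.sin(y)],d@[np.sin(y),-np.cos(y)])
E
```

```text
t: 6.75
position: [0.4809, -0.0752, 0.1781]
ee_rot: [-3.128, 0.002, 1.051]
ft_force: [-0.2, -0.4, 0.8]
finger_gap: 0.0399
finger_force: 0.0
[ 0.4808766  -0.07518625  0.17814731] [-3.12760516e+00  2.25159401e-03  1.05090326e+00] 0.1863981600448075 0.03985727622536508
tool dx,dy -0.0015696262054630426 0.007954136935270587
```

View pics/w2.png

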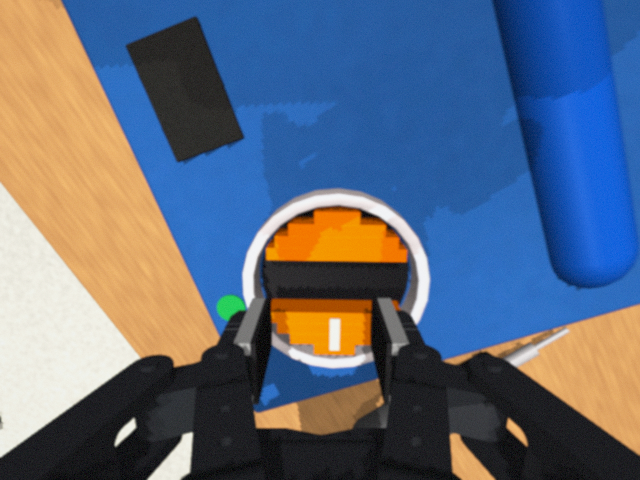

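The slot is level in the wrist view, aligned with the finger line. Its top edges are at rows 262 and 308, with the collar centred near column 337 and the fingers near column 320.

```bash
python3 - <<'E'
from h import *
o=get_obs(); f=grab_frame('wrist');c=cam(f,o)
A=onz(c,(337,262),.142);B=onz(c,(337,308),.142);print(A,B,np.linalg.norm(A-B))
y=o['ee_rot'][2];d=((A+B)/2-o['position'])[:2]
print('edge: tool dx,dy',d@[np.cos(y),np.sin(y)],d@[np.sin(y),-np.cos(y)],o['position'],o['ee_rot'])
E1=onz(c,(337,190),.142);E2=onz(c,(337,366),.142);print('collar',E1,E2,(E1+E2)/2)
E
```

```text
[ 0.49513648 -0.0728507   0.142     ] [ 0.48288637 -0.09482434  0.142     ] 0.025157620478385666
edge: tool dx,dy -0.003967925660569562 0.008573975590660515 [ 0.48354053 -0.07613513  0.18157603] [-3.13471716e+00  9.81106312e-04  1.05103191e+00]
collar [ 0.51264027 -0.0414533   0.142     ] [ 0.46607759 -0.12497506  0.142     ] [ 0.48935893 -0.08321418  0.142     ]
```

```bash
python3 -m handwheel '[[-0.003,0.0075,0.01,0,0,0,0.04],[0,0,0.01,0,0,0,0.04],[0,0,0,0,0,0,0.04],[0,0,0,0,0,0,0.04]]'
python3 - <<'E'
from h import *
o=get_obs(); f=grab_frame('wrist');cv2.imwrite('pics/w3.png',f['img'][150:480,120:520]); print(o['position'],o['ee_rot'])
c=cam(f,o)
y=o['ee_rot'][2];t=o['position'];ex=np.array([np.cos(y),np.sin(y),0]);ey=np.array([np.sin(y),-np.cos(y),0])
for h in(.014,-.014): print(h,[proj(c,np.array([*t[:2],.142])+h*ex+s*ey).round(0) for s in(-.03,0,.03)])
E
```

```text
t: 7.35
position: [0.4905, -0.084, 0.1646]
ee_rot: [3.141, -0.0, 1.05]
ft_force: [-0.4, -0.3, -0.1]
finger_gap: 0.0398
finger_force: 0.0
[ 0.49052766 -0.08401602  0.16455567] [ 3.14119756e+00 -1.32923738e-04  1.04968770e+00]
0.014 [array([253., 263.]), array([319., 263.]), array([386., 263.])]
-0.014 [array([256., 319.]), array([320., 319.]), array([383., 319.])]
```

View pics/w3.png

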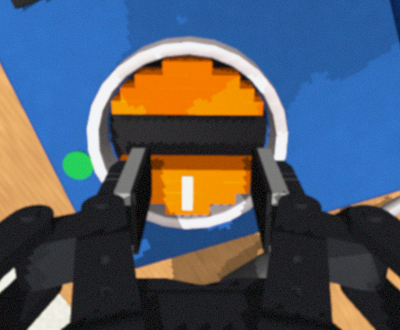

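The slot's top edges are at full-frame rows 264 and 318, against a prediction of 263 and 319. The collar centre is about 12 px left of the TCP, so I'll shift tool y by −5 mm and go in.

```bash
python3 -m handwheel '[[0,-0.005,0.006,0,0,0,0.04],[0,0,0.006,0,0,0,0.04],[0,0,0.004,0,0,0,0.04],[0,0,0,0,0,0,0.04]]'
python3 -m handwheel '[[0,0,0.005,0,0,0,0.04],[0,0,0.004,0,0,0,0.04],[0,0,0.003,0,0,0,0.04],[0,0,0.003,0,0,0,0.04],[0,0,0,0,0,0,0.04]]'
```

```text
t: 7.9
position: [0.4857, -0.0813, 0.1477]
ee_rot: [-3.141, 0.0, 1.05]
ft_force: [-0.5, -0.3, 0.1]
finger_gap: 0.0403
finger_force: 0.0
t: 8.52
position: [0.4858, -0.0814, 0.133]
ee_rot: [-3.141, 0.0, 1.05]
ft_force: [0.2, -0.5, 0.7]
finger_gap: 0.0402
finger_force: 0.0
```

```bash
python3 -m handwheel '[[0,0,0.003,0,0,0,0.04],[0,0,0.002,0,0,0,0.04],[0,0,0,0,0,0,0.04]]'
python3 -m handwheel '[[0,0,0,0,0,0.1,0.04],[0,0,0,0,0,0.1,0.04],[0,0,0,0,0,0.1,0.04],[0,0,0,0,0,0.1,0.04],[0,0,0,0,0,0,0.04]]'
```

```text
t: 8.9
position: [0.4859, -0.0814, 0.1281]
ee_rot: [-3.141, 0.0, 1.05]
ft_force: [-0.0, 0.2, 0.2]
finger_gap: 0.0395
finger_force: 0.0
t: 9.52
position: [0.4865, -0.0813, 0.1284]
ee_rot: [3.141, -0.001, 0.651]
ft_force: [1.3, 0.5, -1.6]
finger_gap: 0.0399
finger_force: 0.8
```

```bash
python3 -m handwheel '[[0,0,0,0,0,0.1,0.04],[0,0,0,0,0,0.1,0.04],[0,0,0,0,0,0.1,0.04],[0,0,0,0,0,0.1,0.04],[0,0,0,0,0,0.1,0.04]]'
python3 -c "
from bench import *;o=get_obs();print(o['wrist_torque'])"
python3 -m handwheel '[[0,0,0,0,0,0.1,0.04],[0,0,0,0,0,0.1,0.04],[0,0,0,0,0,0.08,0.04],[0,0,0,0,0,0,0.04]]'
python3 -c "
from bench import *;o=get_obs();print(o['wrist_torque'])"
```

```text
t: 10.15
position: [0.4859, -0.0817, 0.1284]
ee_rot: [3.141, 0.0, 0.149]
ft_force: [-1.0, 0.1, 0.0]
finger_gap: 0.0402
finger_force: 2.1
[-0.02831184  0.02341974  0.15543386]
t: 10.65
position: [0.4856, -0.0817, 0.1283]
ee_rot: [3.141, 0.001, -0.128]
ft_force: [-1.3, -1.0, 1.2]
finger_gap: 0.0399
finger_force: 0.7
[-0.12066092  0.21834234  0.1182327 ]
```

```bash
python3 -m handwheel '[[0,0,0,0,0,0.05,0.04],[0,0,0,0,0,0.05,0.04],[0,0,0,0,0,0,0.04]]'
python3 -c "
from bench import *;o=get_obs();print(o['wrist_torque'])"
python3 -m handwheel '[[0,0,0,0,0,0.04,0.04],[0,0,0,0,0,0,0.04]]'
python3 -c "
from bench import *;o=get_obs();print(o['wrist_torque'])"
```

```text
t: 11.02
position: [0.4854, -0.0816, 0.1283]
ee_rot: [3.141, 0.001, -0.228]
ft_force: [-3.1, -0.2, 1.9]
finger_gap: 0.0401
finger_force: 1.4
[-0.11733113  0.45344692  0.06312464]
t: 11.28
position: [0.4854, -0.0815, 0.1282]
ee_rot: [3.141, 0.002, -0.268]
ft_force: [-3.8, -0.8, 3.9]
finger_gap: 0.04
finger_force: 1.9
[-1.56245130e-01  6.13457251e-01 -1.14083358e-04]
```

```bash
python3 -m handwheel '[[0,0,0,0,0,0.04,0.04],[0,0,0,0,0,0,0.04]]'
python3 -c "
from bench import *;o=get_obs();print(o['wrist_torque'])"
python3 -m handwheel '[[0,0,0,0,0,0.04,0.04],[0,0,0,0,0,0,0.04]]'
python3 - <<'E'
from h import *
o=get_obs();print(o['wrist_torque'],o['effort'][5])
f=grab_frame('wrist');cv2.imwrite('pics/w4.png',f['img'])
E
```

```text
t: 11.52
position: [0.4853, -0.0815, 0.1282]
ee_rot: [3.141, 0.002, -0.308]
ft_force: [-5.4, -1.8, 3.5]
finger_gap: 0.0398
finger_force: 3.5
[-0.11540082  0.77927648  0.15388838]
t: 11.78
position: [0.4852, -0.0815, 0.1282]
ee_rot: [3.14, 0.002, -0.343]
ft_force: [-5.9, -1.7, 4.3]
finger_gap: 0.04
finger_force: 26.2
[-0.00537507  0.77282059  1.58387234] 1.5983448922634125
```

View pics/w4.png

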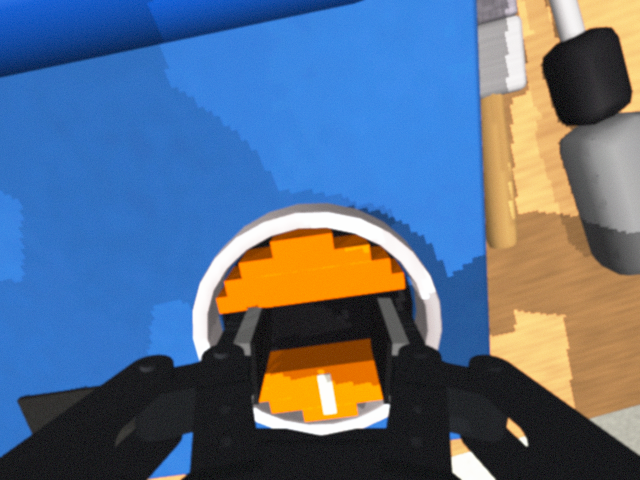

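Torque jumped to 1.6 N m at yaw −0.343, so the fastener is at a hard stop. I'll relax, lift out and check.

```bash
python3 -m handwheel '[[0,0,0,0,0,-0.1,0.04],[0,0,0,0,0,-0.06,0.04],[0,0,-0.02,0,0,0,0.04],[0,0,-0.05,0,0,0,0.04],[0,0,-0.05,0,0,0,0.04]]'
python3 -m handwheel '[[-0.05,0,0,0,0,0,0.04],[-0.05,0,0,0,0,0,0.04],[0,0,0,0,0,0,0.04],[0,0,0,0,0,0,0.04]]'
python3 - <<'E'
from m import *
o=get_obs();f=grab_frame('wrist');f2=grab_frame('side')
cv2.imwrite('pics/w5.png',np.hstack([cv2.resize(f['img'],(400,300)),f2['img'][70:370,150:550]]))
c=cam(f,o); print(o['position'],o['ee_rot'],o['qpos'][5])
q=proj(c,[.487,-.081,.142]);print(q)
for n,im,cc,ct,r in (('sideR',f2['img'],cam(f2),(240,189),26),('sideL',f2['img'],cam(f2),(352,160),26),('wristR',f['img'],c,tuple(int(v) for v in q),58)):
    X,a,Q,w,N=slot(im,cc,ct,rpx=r); print(n,X.round(4),'ang',a.round(3),'turn',((-.1825-a)%np.pi).round(3),Q.round(4),w.round(4),N)
E
```

```text
t: 12.45
position: [0.4867, -0.0811, 0.2493]
ee_rot: [-3.14, -0.001, -0.189]
ft_force: [0.9, -0.7, 0.2]
finger_gap: 0.0402
finger_force: 0.0
t: 12.95
position: [0.3891, -0.0627, 0.2489]
ee_rot: [-3.141, -0.003, -0.19]
ft_force: [-0.3, -0.3, 0.3]
finger_gap: 0.0403
finger_force: 0.0
[ 0.38905264 -0.0627429   0.2488768 ] [-3.14147615 -0.00331837 -0.18954815] 1.3792113973698652
[317.42700426  85.487517  ]
sideR [ 0.4873 -0.0816  0.142 ] ang 1.387 turn 1.572 [ 0.4852 -0.0822] [0.0051 0.0194] 293
sideL [0.5279 0.134  0.142 ] ang -0.482 turn 0.299 [0.5279 0.1345] [0.0069 0.0193] 364
wristR [ 0.4874 -0.0808  0.142 ] ang 1.385 turn 1.574 [ 0.486  -0.0801] [0.0073 0.0187] 4685
```

View pics/w5.png

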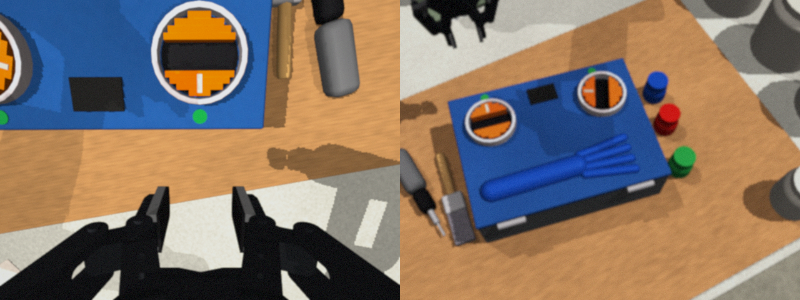

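The right pointer is at the green dot, with a measured turn of 1.57, and the lid is still shut. Now the left fastener.

```bash
python3 -m handwheel '[[0.0196,-0.044,0,0,0,0,0.04],[0.0196,-0.044,0,0,0,0,0.04],[0.0196,-0.044,0,0,0,0,0.04],[0.0196,-0.044,0,0,0,0,0.04],[0.0196,-0.044,0,0,0,0,0.04]]'
python3 -m handwheel '[[0,0,0.01,0,0,-0.16,0.04],[0,0,0.01,0,0,-0.16,0.04],[0,0,0.01,0,0,-0.16,0.04],[0,0,0.01,0,0,-0.16,0.04],[0,0,0.01,0,0,-0.16,0.04]]'
python3 -m handwheel '[[0,0,0.01,0,0,-0.16,0.04],[0,0,0.01,0,0,-0.16,0.04],[0,0,0.01,0,0,-0.16,0.04],[0,0,0,0,0,0,0.04],[0,0,0,0,0,0,0.04]]'
cat > l.py <<'E'
import sys
from h import *
o=get_obs(); f=grab_frame('wrist');cv2.imwrite(sys.argv[1],f['img'][150:480,120:520]); print(o['position'],o['ee_rot'],o['qpos'][5])
c=cam(f,o)
y=o['ee_rot'][2];t=o['position'];ex=np.array([np.cos(y),np.sin(y),0]);ey=np.array([np.sin(y),-np.cos(y),0])
d=np.array([.5269,.1351,0])-t; print('dx,dy',d@ex,d@ey)
for h in(.014,-.014): print(h,[proj(c,np.array([*t[:2],.142])+h*ex+s*ey).round(0)-[120,150] for s in(-.03,0,.03)])
E
python3 l.py pics/w6.png
```

```text
t: 13.68
position: [0.5279, 0.1367, 0.2478]
ee_rot: [-3.141, -0.0, -0.189]
ft_force: [0.6, -0.4, 0.8]
finger_gap: 0.0399
finger_force: 0.0
t: 14.3
position: [0.527, 0.1353, 0.1973]
ee_rot: [-3.141, -0.0, 0.616]
ft_force: [0.0, -0.0, 0.8]
finger_gap: 0.04
finger_force: 0.0
t: 14.92
position: [0.5265, 0.1351, 0.1683]
ee_rot: [3.141, -0.0, 1.088]
ft_force: [1.1, 0.4, -1.1]
finger_gap: 0.0399
finger_force: 0.0
[0.52653619 0.1351376  0.16833353] [ 3.14130593e+00 -3.42441956e-04  1.08778348e+00] 0.5748797127695785
dx,dy 0.00013567423691344523 0.00033965015450753674
0.014 [array([135., 110.]), array([200., 110.]), array([264., 110.])]
-0.014 [array([138., 165.]), array([200., 165.]), array([262., 165.])]
```

View pics/w6.png

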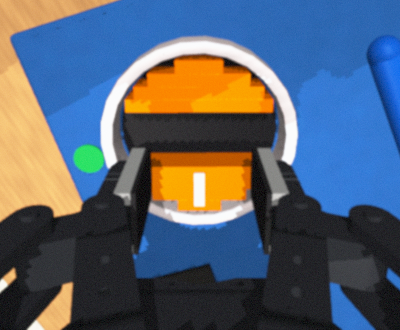

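In the crop the slot edges are at rows 112 and 166, with the centre at column 199. The prediction was 110, 165 and 200, so it's aligned and I'll go in and turn.

```bash
python3 -m handwheel '[[0,0,0.01,0,0,0,0.04],[0,0,0.008,0,0,0,0.04],[0,0,0.006,0,0,0,0.04],[0,0,0.005,0,0,0,0.04],[0,0,0,0,0,0,0.04]]'
python3 -m handwheel '[[0,0,0.004,0,0,0,0.04],[0,0,0.004,0,0,0,0.04],[0,0,0.003,0,0,0,0.04],[0,0,0,0,0,0,0.04]]'
python3 -m handwheel '[[0,0,0,0,0,0.1,0.04],[0,0,0,0,0,0.1,0.04],[0,0,0,0,0,0.1,0.04],[0,0,0,0,0,0.1,0.04],[0,0,0,0,0,0,0.04]]'
```

```text
t: 15.6
position: [0.5253, 0.1349, 0.1387]
ee_rot: [-3.141, 0.001, 1.09]
ft_force: [0.2, -0.1, -0.2]
finger_gap: 0.0398
finger_force: 0.0
t: 16.1
position: [0.5254, 0.1349, 0.1279]
ee_rot: [-3.141, 0.0, 1.09]
ft_force: [-0.3, -0.5, -0.1]
finger_gap: 0.04
finger_force: 0.0
t: 16.73
position: [0.5264, 0.1355, 0.1285]
ee_rot: [3.141, -0.002, 0.691]
ft_force: [2.2, 2.0, -2.2]
finger_gap: 0.0398
finger_force: 1.6
```

```bash
python3 -m handwheel '[[0,0,0,0,0,0.1,0.04],[0,0,0,0,0,0.1,0.04],[0,0,0,0,0,0.1,0.04],[0,0,0,0,0,0.1,0.04],[0,0,0,0,0,0.1,0.04]]'
python3 -m handwheel '[[0,0,0,0,0,0.1,0.04],[0,0,0,0,0,0.1,0.04],[0,0,0,0,0,0.1,0.04],[0,0,0,0,0,0.1,0.04],[0,0,0,0,0,0,0.04]]'
python3 -m handwheel '[[0,0,0,0,0,0.05,0.04],[0,0,0,0,0,0,0.04]]'
python3 -c "
from bench import *;o=get_obs();print(o['wrist_torque'])"
```

```text
t: 17.35
position: [0.5263, 0.1353, 0.1285]
ee_rot: [-3.141, -0.002, 0.189]
ft_force: [1.7, 1.3, -1.8]
finger_gap: 0.04
finger_force: 2.5
t: 17.98
position: [0.5258, 0.1349, 0.1285]
ee_rot: [3.141, -0.0, -0.208]
ft_force: [0.4, 0.1, -0.5]
finger_gap: 0.0397
finger_force: 0.3
t: 18.23
position: [0.5258, 0.1348, 0.1285]
ee_rot: [3.141, -0.0, -0.258]
ft_force: [1.0, 1.0, -0.0]
finger_gap: 0.0398
finger_force: 0.7
[ 0.06694693 -0.12974091  0.00609933]
```

```bash
python3 -m handwheel '[[0,0,0,0,0,0.05,0.04],[0,0,0,0,0,0,0.04]]'
python3 -m handwheel '[[0,0,0,0,0,0.04,0.04],[0,0,0,0,0,0,0.04]]'
python3 -c "
from bench import *;o=get_obs();print(o['wrist_torque'])"
```

```text
t: 18.48
position: [0.5257, 0.1348, 0.1285]
ee_rot: [3.141, -0.0, -0.308]
ft_force: [0.8, -0.2, -0.0]
finger_gap: 0.0399
finger_force: 2.7
t: 18.73
position: [0.5257, 0.1349, 0.1285]
ee_rot: [3.141, -0.001, -0.344]
ft_force: [0.3, 0.8, 0.0]
finger_gap: 0.0402
finger_force: 26.5
[ 0.0535779  -0.12934821  1.65560792]
```

Same jump in torque at the same yaw, so this fastener is at its stop too. I'll relax, lift out, back off and check.

```bash
python3 -m handwheel '[[0,0,0,0,0,-0.1,0.04],[0,0,0,0,0,-0.06,0.04],[0,0,-0.02,0,0,0,0.04],[0,0,-0.05,0,0,0,0.04],[0,0,-0.05,0,0,0,0.04]]'
python3 -m handwheel '[[-0.05,0,0,0,0,0,0.04],[-0.05,0,0,0,0,0,0.04],[0,0,0,0,0,0,0.04],[0,0,0,0,0,0,0.04]]'
python3 - <<'E'
from m import *
o=get_obs();f=grab_frame('wrist');f2=grab_frame('side')
cv2.imwrite('pics/w7.png',np.hstack([cv2.resize(f['img'],(400,300)),f2['img'][70:370,150:550]]))
c=cam(f,o); q=proj(c,[.527,.135,.142])
for n,im,cc,ct,r in (('sideR',f2['img'],cam(f2),(240,189),26),('sideL',f2['img'],cam(f2),(352,160),26),('wristL',f['img'],c,tuple(int(v) for v in q),58)):
    X,a,Q,w,N=slot(im,cc,ct,rpx=r); print(n,X.round(4),'turn',((-.1825-a)%np.pi).round(3))
E
```

```text
t: 19.35
position: [0.5248, 0.1347, 0.2488]
ee_rot: [3.141, 0.002, -0.191]
ft_force: [0.7, 0.2, -0.0]
finger_gap: 0.0401
finger_force: 0.0
t: 19.85
position: [0.4279, 0.1537, 0.2486]
ee_rot: [-3.141, -0.001, -0.19]
ft_force: [0.3, -0.7, -0.5]
finger_gap: 0.0402
finger_force: 0.0
sideR [ 0.4874 -0.0816  0.142 ] turn 1.57
sideL [0.5278 0.1344 0.142 ] turn 1.566
wristL [0.5275 0.1354 0.142 ] turn 1.578
```

View pics/w7.png

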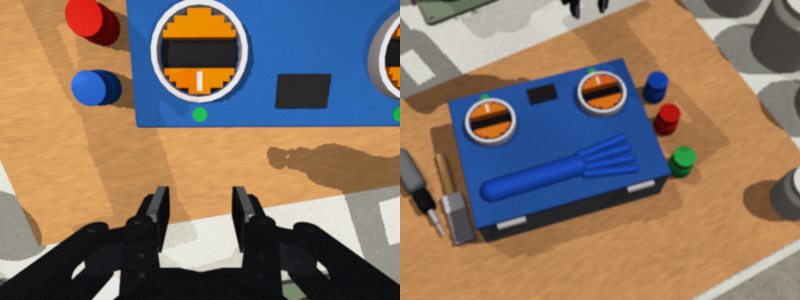

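Both pointers are at their green dots (left at wrist (200,80), right in the side view), the lid is shut, and the jars and tools are where they were.

```bash
python3 -c "
from bench import close_job;print(close_job())"
```

```text
the job is handed in; nothing more can be done
None
```

The lid is shut and both fasteners are turned clockwise to their stops (measured about 1.57 rad each), nothing else looks moved in the camera views, and the job was handed in at about 20 s of the 64 s limit.

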